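Unclip a running disc and take it off its stand

TASK

Take the mouse running disc off its stand for washing: with the hooked pick, hook behind the back of the snap clip near the top of the axle and pull it sideways out of its groove, leaving the clip in the dish of the disc. Then put the pick back on its rest, lift the disc off the axle and set it down gently and flat in the steel tray, the clip still lying in its dish. Never touch the clip with the fingers, feel your way in so that the pick does not press hard (over about 10 N) on the axle or the hub, and do not disturb the things standing round about.

Things in the scene. Friction and masses are not known exactly. Their poses are not given: they have to be found in the camera images.
- stand: Stand of the disc, fixed to the bench: round grey base of 116 mm, upright steel axle of 18 mm through the hub. Origin on the axle's axis at bench height, z up. The disc's underside rests 30 mm up. Above the hub the axle has a groove (12 mm diameter, from 56 to 61 mm up), then a head of 18 mm diameter from 61 to 71 mm up, its top edge bevelled 1.5 mm.
- axle_groove (a point): Point on the axle's axis at the bottom of the groove, level with the hub's top face, 56 mm above the bench.
- clip: Snap clip (E-shaped retaining ring) of flat spring steel, 31 mm over all, 4 mm thick, lying in the groove on the hub's top face; it can turn round the axle. Origin on the ring's axis at its underside, z up; +x points to its open mouth, -x to its closed back. Two sprung side arms grip the groove; pulled by its back along -x (about 5 to 12 N) it snaps free after some 6 mm.
- disc: White running disc, a dish of 140 mm, about 220 g. Origin at the centre of its underside, z up. Floor 4 mm thick, rim 18 mm high (inner radius 66 mm); hub in the middle a tube of 40 mm outer diameter, its top face 26 mm above the underside, bore 20 mm (1 mm play round the axle). Grip it across the hub.
- pick: Hooked pick, 65 g: black handle of 12 x 12 mm square section, from 59 mm behind to 54 mm ahead of the origin, with a collet at its front end that clamps a thin steel wire bent down at a right angle to a hook. Origin on the handle's axis at the point to grip, x along the handle towards the hook, z up. The wire is clamped firmly, but its reach differs from time to time.
- pick_rest: Aluminium tool rest fixed to the bench: base plate 94 x 60 x 5 mm, two notched uprights 8 mm thick, 72 mm apart along its x, notch floors 34 mm up, notches 14 mm wide below and flared above, top 47 mm up. Origin at bench height in the middle. The pick lies in both notches along the rest's +x, its hook hanging down in front.
- rest_seat (a point): Where the pick's origin lies when the pick is on its rest, 40 mm above the bench.
- tray: Shallow steel instrument tray, loose, 183 x 278 x 20 mm, inside 164 x 260 mm. Origin at the middle of its underside, long side along its own y; a thing laid inside stands at bench height.
- timer: Digital timer on a foot, 66 x 62 x 64 mm; a bystander. Origin at the middle of its underside.
- swab_tub: Round tub of cotton buds, 77 mm diameter, 80 mm tall; a bystander. Origin at the middle of its underside.
- gauze_pack: Pack of folded gauze, 58 x 87 x 28 mm; a bystander. Origin at the middle of its underside.
- clip_back (a point): Middle of the clip's back, 14.1 mm from the clip's origin along its -x, at mid thickness. The back is an arc 3 mm wide (inner radius 12.6, outer 15.6 mm) reaching 50 degrees either side of -x. Between it and the flank of the axle head (radius 9 mm) is a gap only 3.6 mm wide, open from above, floored by the hub's top face: the hook goes down there, so find it by touch.
- pick_collet (a point): Middle of the pick's collet nut, 57 mm ahead of the pick's origin on the handle's axis. The hook hangs 26 to 50 mm ahead of this point (83 to 107 mm ahead of the pick's origin, unknown within that range) and its end lies 26 mm below the axis. The hook is round and upright, 2.6 mm in diameter over its last 14 mm, cut off square at the end.

How it is judged (in metres and radians):
On the way, in this order (a step that is already met when the one before it is completed fails the run):
1. the pick's hook pulls on the clip (over 3 N) while the clip is still in the groove (contact force between pick and clip above 3 N and horizontal distance between clip and axle_groove below 0.012 m), for 0.05 s.
2. the clip is out of the groove, off the axle, with the disc still on its stand (horizontal distance between clip and axle_groove above 0.018 m and distance between disc and stand below 0.035 m), for 0.1 s.
3. the disc is lifted clear of the axle, the pick being back on its rest (z of disc in the frame of stand above 0.068 m and distance between pick and rest_seat below 0.018 m), for 0.05 s.
At the end, for the whole second after the job is handed in: The disc rests flat in the tray (within 65 mm of its centre, underside at most 6 mm up, tilt under 0.06 rad), the clip lies in its dish (within 68 mm of its centre, at most 50 mm above the bench), the pick lies still on its rest (within 18 mm of its seat, 0.15 rad of its line) (horizontal distance between disc and tray below 0.065 m and height (world z) of disc below 0.006 m and angle between disc's own z axis and vertical below 0.06 rad and linear speed of each of disc, pick below 0.02 m/s and horizontal distance between clip and disc below 0.068 m and height (world z) of clip below 0.05 m and distance between pick and rest_seat below 0.018 m and angle between the x axis of pick and the x axis of pick_rest, either way round below 0.15 rad); the robot touches nothing.
It fails at once if the pick pressed on the axle or on the disc with more than 10 N (contact force between pick and stand above 10 N or contact force between pick and disc above 10 N).
It fails at once if the pick bore on the clip with more than 25 N (contact force between pick and clip above 25 N).
It fails at once if the fingers touched the clip (contact force between the fingers and clip above 1 N).
It fails at once if a bystander was pushed more than 30 mm, or the tray more than 40 mm (distance of any of timer, swab_tub, gauze_pack from where it was at the start of the episode above 0.03 m or distance of tray from where it was at the start of the episode above 0.04 m).
It fails at once if the disc was dropped (moved faster than 0.45 m/s within 30 mm of the bench) (height (world z) of disc below 0.03 m and linear speed of disc above 0.45 m/s).
It also fails if it takes over 67 s, if anything falls off the work surface, if the arm or the gripper's body presses on something with over 40 N, if the wrist force passes 120 N, or if a joint passes its speed limit or range.

ROBOT

A 7-joint arm with a two-finger parallel gripper is mounted at the origin on the work surface; the furniture and walls round the work are solid. World frame = base frame: x ahead of the robot, y to its left, z up, the work surface at z = 0. Lengths are in mm, angles in degrees, forces in N, time in s.
With the tool pointing down it reaches from about 425 to 950 mm from the base axis. Payload 4.7 kg.
Tool frame: the origin (TCP) lies on the centre line of the jaws, within the pads' length; the fingertips stand 14 mm ahead of it and the grasp point (between the pads) lies 5 mm behind it (ctrl.tips_ahead is the distance from the TCP to the fingertips, in mm); z points along the fingers, y is the line along which they close (so a half turn about z gives the same grasp; the last joint's range is limited). The gripper opens to 85 mm and grips with 20 to 120 N. Pads are 22 mm wide; open, the fingers measure 114 mm over their backs; the gripper's body (76 mm by 85 mm) begins 54 mm behind the grasp point. The pads swing forward as they close: fully open they stand 13 mm farther back than shut.
Start: joints at [-72.187, 26.849, -2.785, 87.806, 1.381, 65.374, -4.715], TCP at [224.937, 636.436, 245.335] pointing down, gripper open.
Joint ranges: [-148.3, 148.3], [-19.14, 114.17], [-79.39, 73.82], [5.75, 140.21], [-59.74, 239.74], [12.07, 113.84], [-152.46, 152.46]. Speed limits (degrees/s): [147.25, 147.25, 180, 180, 180, 180, 180].

INTERFACE

Orientations are given as [roll, pitch, yaw] about the fixed x, y, z axes, in that order (R = Rz(yaw) Ry(pitch) Rx(roll)).
In Python, from bench import ctrl gives the robot as it stands. The module is installed in compiled form; this text tells all that it offers.
- The arm moves only by the tool apply_moves, never from a script. Its argument "commands" is a list that holds one entry, the list of rows, each a list of 6 numbers: the shift along the tool's x, y, z in mm, then the turn, a rotation vector about the tool's x, y, z in rad. A call has exactly 5 rows; each row is the pose to reach, as a shift and turn from the pose commanded when the call began, along the tool's axes at that moment; what a row does not reach only later rows make up. A row lasts 1/10 s, in which the tool goes at most 50 mm and 8.59 degrees, less where a joint would pass 70% of its speed; a pose out of reach is approached as far as the arm can. A call with a gripper value outside its range is refused whole. "jaw" is the finger opening in mm, from 0 to 85.4, set as the call begins (left out, the last holds). The fingers move at their own pace and stop on an object; "force" is the grip in N (left out, the last holds). Time passes only in rows, so rows that repeat a pose let the fingers close, or fill a call up. It gives the time, the measured TCP pose, the force, the opening and the grip force at its end, in the units of the state.
- ctrl.get_obs(): the state, without advancing time (a new reading comes with each control period).
- ctrl.grab_frame(name): name is "scene" or "top"; returns the picture (384x512x3 uint8, red, green, blue); there is no depth.
- ctrl.camera_params(name): a dict with "K" (3x3 intrinsics, pixels), "k1" (the pictures are not rectified: a ray, as slopes to the right and down, at radius r is drawn at 1 + k1 r^2 times it, then the intrinsics apply), "R" (3x3) and "t" (3): a world point X has camera coordinates R X + t. Camera axes: x right, y down, z forward; pixel columns grow to the right and rows downward; lengths in mm; the calibration is good to about 2 mm. A picture is of the moment at which its call begins. camera_params takes no time and is no camera call.
- ctrl.close_job(): hands the job in; it is judged then, once.
The state is a dict: "t": time; "q": joint angles; "dq": joint speeds; "tau": joint torques, N m; "tcp_pos": TCP position; "tcp_rot": TCP orientation; "wrist_force": force on the tool from outside, world axes, zero at the start; "wrist_torque": the same for the moment, N m; "grip_width": opening from 0.0 (shut) to 1.0 (fully open); "grip_force": force on a finger pad.
Only numpy, scipy, OpenCV 4.12 (cv2) and the standard library are available. Lean on these libraries where they do the work, as an engineer would, in place of code of your own. Each camera call takes 0.05 s, during which the arm holds its last target. There are 200 camera calls.

## Working session

There is one attempt and no reset: what is moved stays moved. The work goes in short steps, Python scripts to look and compute and a tool call to move; the robot and the scene stay as the last step left them, time stands still between calls to the robot, and variables do not carry over. Pictures are saved under pics/ and viewed, at most 13 in all, crops included, and the job is handed in when it is done.

Besides the shell and the picture viewer there is one more tool, called after "Call:" in YAML: its name, and indented under it one key for each argument. apply_moves: Moves the arm, as the interface text tells. Its arguments: {"type":"object","properties":{"commands":{"type":"array","items":{"type":"array","items":{"type":"array","items":{"type":"number"}}}},"jaw":{"type":"number"},"force":{"type":"number"}},"required":["commands"]}

```bash
mkdir -p pics
cat > h.py <<'E'
from bench import ctrl
import numpy as np, cv2
from scipy.spatial.transform import Rotation as Ro
def cam(n):
    p=ctrl.camera_params(n); return np.array(p["K"],float),p["k1"],np.array(p["R"],float),np.array(p["t"],float).ravel()
def proj(n,X):
    K,k,R,t=cam(n); c=np.atleast_2d(X)@R.T+t; s=c[:,:2]/c[:,2:]; s=s*(1+k*(s**2).sum(1,keepdims=True))
    return s@K[:2,:2].T+K[:2,2]
def ray(n,uv):
    K,k,R,t=cam(n); d=(np.array(uv,float)-K[:2,2])/np.array([K[0,0],K[1,1]]); s=d.copy()
    for _ in range(30): s=d/(1+k*(s@s))
    v=R.T@np.array([s[0],s[1],1]); return -R.T@t, v/np.linalg.norm(v)
def onz(n,uv,z):
    o,v=ray(n,uv); return o+v*(z-o[2])/v[2]
def tri(a,ua,b,ub):
    o1,v1=ray(a,ua); o2,v2=ray(b,ub); A=np.stack([v1,-v2],1); s=np.linalg.lstsq(A,o2-o1,rcond=None)[0]
    p,q=o1+s[0]*v1,o2+s[1]*v2; return (p+q)/2,np.linalg.norm(p-q)
def snap(n,f):
    im=ctrl.grab_frame(n)[:,:,::-1].copy(); cv2.imwrite(f"pics/{f}.png",im); return im
E
python3 - <<'E'
from h import *
import h
for n in("scene","top"):
    snap(n,n+"0"); K,k,R,t=cam(n); print(n,K[0,0],K[0,2],K[1,2],k,-R.T@t,R.round(3).tolist())
a=cv2.imread("pics/scene0.png");b=cv2.imread("pics/top0.png")
o=ctrl.get_obs();print({k:np.round(v,3) for k,v in o.items()})
E
```

```text
scene 358.8677188960498 252.12371821957257 195.6415720162252 -0.0007776497629363286 [108.36393555 613.68299681 485.11443581] [[-0.739, -0.673, 0.018], [-0.363, 0.375, -0.853], [0.567, -0.637, -0.522]]
top 443.81303140754744 256.14067751570724 190.99021510064165 -0.11771943691215203 [ 419.67103487   51.40905625 1154.74097912] [[0.029, -1.0, -0.006], [-0.986, -0.028, -0.165], [0.165, 0.011, -0.986]]
{'t': np.float64(0.1), 'q': array([-72.187,  26.893,  -2.785,  87.867,   1.381,  65.375,  -4.716]), 'dq': array([-0.072, -0.061,  0.007, -0.226, -0.03 , -0.087, -0.008]), 'tau': array([ 2.0000e-03, -5.1152e+01, -4.6000e-02, -2.3839e+01,  1.1000e-02,
        4.0000e-03, -0.0000e+00]), 'tcp_pos': array([224.782, 635.943, 244.357]), 'tcp_rot': array([-1.79898e+02,  3.00000e-03,  1.60533e+02]), 'wrist_force': array([-0.31 , -0.068,  0.293]), 'wrist_torque': array([-0.061, -0.017, -0.012]), 'grip_force': np.float64(0.0), 'grip_width': np.float64(1.003)}
```

View pics/scene0.png

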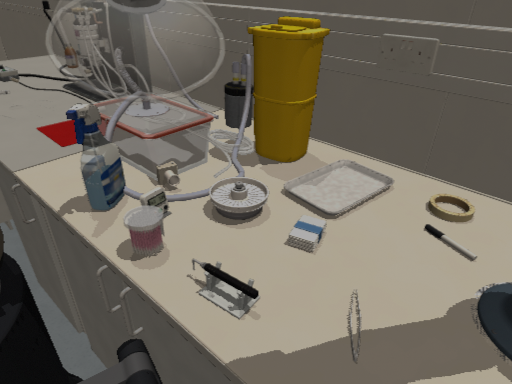

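View pics/top0.png

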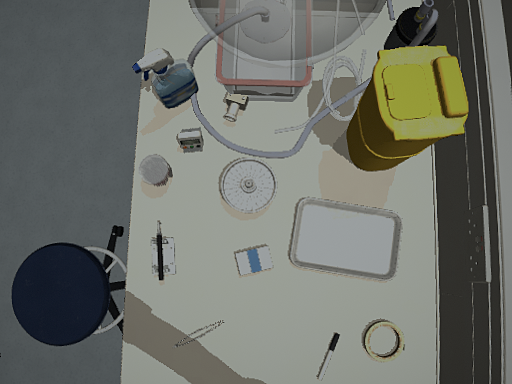

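Run:
```python
import cv2,numpy as np
a=cv2.imread("pics/scene0.png");b=cv2.imread("pics/top0.png")
def c(i,u,v,w,h,s): return cv2.resize(i[v:v+h,u:u+w],(w*s,h*s),interpolation=cv2.INTER_CUBIC)
t1=c(b,214,153,66,60,6); t2=c(b,140,212,66,75,4)
s1=c(a,205,170,66,50,6); s2=c(a,180,250,100,70,4)
W=np.zeros((600,800,3),np.uint8)
W[:360,:396]=t1; W[:300,400:796]=s1; W[300:580,400:800]=s2
W[360:600,:264]=t2[:240]
cv2.imwrite("pics/c1.png",W)
```

```text
(no output)
```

View pics/c1.png

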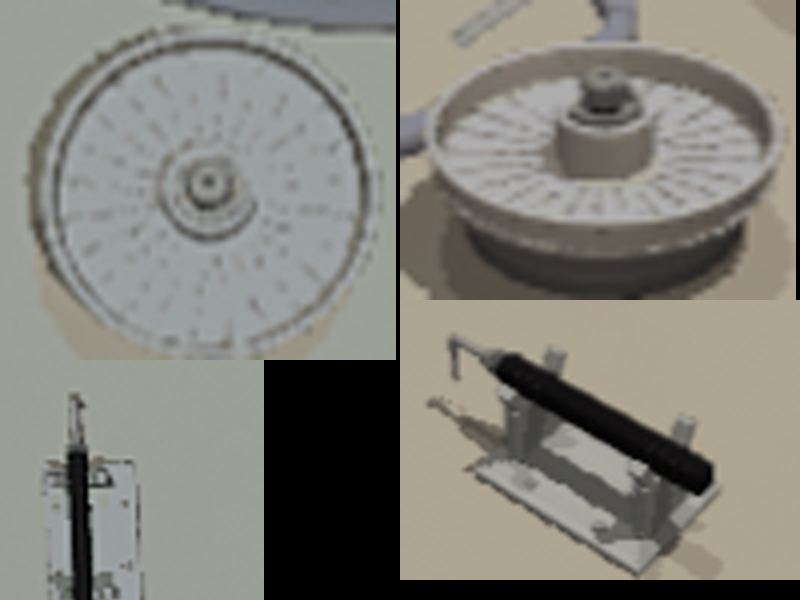

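Run:
```python
from h import *
f=lambda x,s,o:(np.array(x)+.5)/s-.5+np.array(o)
T6=lambda x,y:f((x,y),6,(214,153)); S6=lambda x,y:f((x-400,y),6,(205,170))
T4=lambda x,y:f((x,y-360),4,(140,212)); S4=lambda x,y:f((x-400,y-300),4,(180,250))
print("head",tri("top",T6(209,183),"scene",S6(602,74)))
print("bend",tri("top",T4(75,398),"scene",S4(455,340)))
print("front",tri("top",T4(77,450),"scene",S4(507,362)))
print("rear",tri("top",(160.3,279),"scene",S4(706,475)), onz("scene",S4(706,475),40),onz("top",(160.3,279),40))
print("discrim centre top", onz("top",T6(212,190),48))
print("rest base corners",[onz("scene",S4(*p),5).round(1) for p in((480,474),(640,572),(718,490))])
print("tray top corners",[onz("top",p,20).round(1) for p in((297,197),(402,210),(396,281),(290,264))])
print("gauze",onz("top",(254,260),28),"timer",onz("top",(190,138),50),"tub",onz("top",(153,168),80),"jug",onz("top",(368,167),0))
a=snap("scene","s1");b=snap("top","t1")
# multi-frame average, contrast crops
A=np.mean([ctrl.grab_frame("scene")[:,:,::-1] for _ in range(3)],0);B=np.mean([ctrl.grab_frame("top")[:,:,::-1] for _ in range(3)],0)
def c(i,u,v,w,h,s):
    x=cv2.resize(np.float32(i[v:v+h,u:u+w]),(w*s,h*s),interpolation=cv2.INTER_LANCZOS4).mean(2); return np.clip((x-x.min())/(x.max()-x.min())*255,0,255).astype(np.uint8)
W=np.hstack([c(B,238,173,22,22,18),c(A,228,176,22,22,18)])
cv2.imwrite("pics/c2.png",W)
```

```text
head (array([622.06661555,  84.14603586,  70.88984125]), np.float64(4.071698674606388))
bend (array([521.72947415, 309.52762881,  37.00256213]), np.float64(0.982884846807232))
front (array([488.93336093, 305.64127046,  41.4116226 ]), np.float64(0.22638185589024468))
rear (array([377.76643229, 295.49104074,  43.11278189]), np.float64(1.0989536775391062)) [380.14831965 293.52645468  40.        ] [377.19972101 295.85135252  40.        ]
discrim centre top [621.71446705  82.17111449  48.        ]
rest base corners [array([474.7, 336.5,   5. ]), array([386. , 326.5,   5. ]), array([391.9, 271.2,   5. ])]
tray top corners [array([596.8, -42.5,  20. ]), array([ 570. , -317.4,   20. ]), array([ 387.4, -298.8,   20. ]), array([424.7, -27.4,  20. ])]
gauze [432.12966495  63.86895645  28.        ] timer [738.85317848 238.55976954  50.        ] tub [650.55111477 322.19891952  80.        ] jug [ 686.46663027 -233.87355303    0.        ]
```

View pics/c2.png

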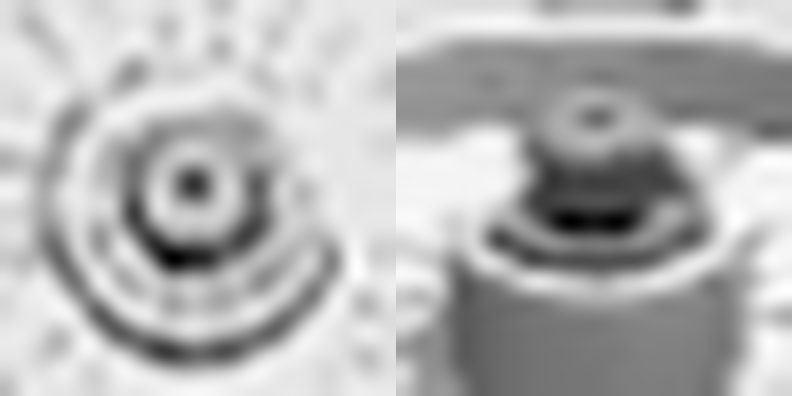

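```bash
cat > fit.py <<'E'
from h import *
from scipy.optimize import nnls
def labels(n,c,back,win,ss=5):
    K,k,R,t=cam(n);u0,v0,w,h=win
    us=u0-.5+(np.arange(w*ss)+.5)/ss; vs=v0-.5+(np.arange(h*ss)+.5)/ss
    U,V=np.meshgrid(us,vs); d=np.stack([(U-K[0,2])/K[0,0],(V-K[1,2])/K[1,1]],-1); s=d.copy()
    for _ in range(8): s=d/(1+k*(s**2).sum(-1,keepdims=True))
    D=np.concatenate([s,np.ones(s.shape[:2]+(1,))],-1)@R; o=-R.T@t-np.array([c[0],c[1],0])
    L=np.zeros(U.shape,int);
    Z=np.arange(34,71.6,.3) # paint bottom to top
    for z in Z:
        P=o+D*((z-o[2])/D[...,2])[...,None]; r=np.hypot(P[...,0],P[...,1]); a=(np.degrees(np.arctan2(P[...,1],P[...,0]))-back+180)%360-180
        if z<55.7: L[r<20]=1
        elif z<56.2: L[r<20]=2
        if 56<z<61: L[r<6]=3
        if 56.2<z<60.2: L[(r>12.6)&(r<15.6)&(abs(a)<50)]=(4 if z<59.8 else 5)
        if z>=61: L[r<9-max(0,z-69.5)]=(6 if z<71 else 7)
    return np.stack([(L==i).reshape(h,ss,w,ss).mean((1,3)) for i in range(8)],-1)
def main():
    im={n:np.mean([ctrl.grab_frame(n) for _ in range(2)],0).mean(2) for n in("top","scene")}
    for n,win in(("top",(240,175,18,18)),("scene",(230,177,18,18))):
        u,v,w,h=win;y=im[n][v:v+h,u:u+w]
        res=[]
        def cost(c,b):
            A=labels(n,c,b,win); A=A.reshape(-1,8); x=nnls(A,y.ravel())[0]; return ((A@x-y.ravel())**2).mean()
        best=min((cost((622+dx,84+dy),b),dx,dy,b) for dx in(-2,0,2) for dy in(-4,-2,0,2) for b in(135,180,225))
        print(n,best); c=(622+best[1],84+best[2])
        print([(b,round(min(cost((c[0]+e,c[1]+g),b) for e in(-1,0,1) for g in(-1,0,1)),1)) for b in range(0,360,20)])
main()
E
time python3 fit.py
```

```text
top (np.float64(217.67209205248403), -2, 0, 135)
[(0, np.float64(203.3)), (20, np.float64(200.3)), (40, np.float64(201.0)), (60, np.float64(201.4)), (80, np.float64(207.3)), (100, np.float64(208.9)), (120, np.float64(208.9)), (140, np.float64(209.1)), (160, np.float64(208.9)), (180, np.float64(209.3)), (200, np.float64(209.1)), (220, np.float64(209.1)), (240, np.float64(209.1)), (260, np.float64(208.8)), (280, np.float64(207.6)), (300, np.float64(208.6)), (320, np.float64(207.6)), (340, np.float64(206.3))]
scene (np.float64(469.09105436501267), 0, 2, 135)
[(0, np.float64(534.3)), (20, np.float64(538.8)), (40, np.float64(550.7)), (60, np.float64(545.0)), (80, np.float64(528.1)), (100, np.float64(500.4)), (120, np.float64(467.2)), (140, np.float64(467.6)), (160, np.float64(494.0)), (180, np.float64(519.2)), (200, np.float64(528.6)), (220, np.float64(534.4)), (240, np.float64(538.9)), (260, np.float64(546.7)), (280, np.float64(555.6)), (300, np.float64(552.9)), (320, np.float64(558.0)), (340, np.float64(539.3))]
real	0m13.201s
user	0m11.859s
sys	0m0.109s
```

```bash
cat > fit2.py <<'E'
from h import *
from scipy.optimize import nnls
f=lambda x,s,o:(np.array(x)+.5)/s-.5+np.array(o)
sh=onz("scene",f((35,102),4,(180,250)),0); l=np.array([521.7,309.5,40])-sh; l/=np.linalg.norm(l); print("shadow",sh,"light",l)
# head shadow ck: other shadow, tool handle
ST=.5
def solid(X,Y,Z,b):
    r=np.hypot(X,Y);a=np.radians(b);cx=-(X*np.cos(a)+Y*np.sin(a));cy=-(-X*np.sin(a)+Y*np.cos(a))
    L=np.zeros(r.shape,int)
    L[(Z<56)&(r<20)&(Z>34)]=1; L[Z<34]=5
    L[(Z>=56)&(Z<61)&(r<6)]=3
    L[(Z>=61)&(r<9-np.clip(Z-69.5,0,1.5))&(Z<71)]=4
    c=(Z>=56)&(Z<60)&(r<15.6)&(((r>12.6)&(np.degrees(np.arctan2(abs(cy),-cx))<50))|((abs(cy)>6.)&(cx>-9)&(cx<11)))
    L[c]=2
    return L
g=.5; gx=np.arange(-26,26,g); gz=np.arange(33.5,71.5,g)
def render(n,c,b,win,ss=4):
    X,Y,Zg=np.meshgrid(gx,gx,gz,indexing='ij'); V=solid(X,Y,Zg,b)
    def look(P):
        i=np.round((P[...,0]-gx[0])/g).astype(int);j=np.round((P[...,1]-gx[0])/g).astype(int);k=np.round((P[...,2]-gz[0])/g).astype(int)
        ok=(i>=0)&(i<len(gx))&(j>=0)&(j<len(gx))&(k<len(gz))
        o=np.where(ok,V[np.clip(i,0,len(gx)-1),np.clip(j,0,len(gx)-1),np.clip(k,0,len(gz)-1)],0); return np.where(k<=0,5,o)
    K,kk,R,t=cam(n);u0,v0,w,h=win
    U,W=np.meshgrid(u0-.5+(np.arange(w*ss)+.5)/ss,v0-.5+(np.arange(h*ss)+.5)/ss)
    d=np.stack([(U-K[0,2])/K[0,0],(W-K[1,2])/K[1,1]],-1);s=d.copy()
    for _ in range(6): s=d/(1+kk*(s**2).sum(-1,keepdims=True))
    D=np.concatenate([s,np.ones(s.shape[:2]+(1,))],-1)@R; o=-R.T@t-np.array([c[0],c[1],0])
    D/=np.linalg.norm(D,axis=-1,keepdims=True); tt=(72-o[2])/D[...,2]; hit=np.zeros(U.shape,int);P=o+D*tt[...,None]
    for _ in range(150):
        m=hit==0; 
        if not m.any(): break
        P[m]+=D[m]*.35; hit[m]=look(P[m])
    Q=P-D*.5
    top=look(Q-np.array([0,0,.8]))>0; top|=hit==5
    shd=np.zeros(U.shape,bool); S=Q+l*.6
    for _ in range(60):
        S=S+l*.5; lk=look(S); shd|=(lk>0)&(lk<5)
    r=np.hypot(P[...,0],P[...,1])+1e-6; nl=np.clip((P[...,0]*l[0]+P[...,1]*l[1])/r,0,1)
    B=[]
    for grp in((1,),(2,),(3,4),(5,)):
        q=np.isin(hit,grp)
        B+=[q&top&~shd,q&top&shd]+([] if grp==(5,) else [q&~top,(q&~top&~shd)*nl])
    return np.stack([x.astype(float).reshape(h,ss,w,ss).mean((1,3)) for x in B],-1)
im={n:np.mean([ctrl.grab_frame(n) for _ in range(2)],0).mean(2) for n in("top","scene")}
np.savez("im.npz",**im)
C={"top":(621,84),"scene":(622,86)}
def cost(n,c,b,win):
    u,v,w,h=win;y=im[n][v:v+h,u:u+w];A=render(n,c,b,win)
    bl=np.stack([A[...,i]-cv2.GaussianBlur(A[...,i],(0,0),1.) for i in range(A.shape[-1])],-1)
    best=9e9
    for k in(0,.5,1.):
        Ak=(A+k*bl).reshape(-1,A.shape[-1]);x=nnls(Ak,y.ravel())[0];best=min(best,((Ak@x-y.ravel())**2).mean())
    return best
for n,win in(("top",(241,176,16,16)),("scene",(231,178,16,16))):
    cs=[(cost(n,(C[n][0]+e,C[n][1]+q),160,win),C[n][0]+e,C[n][1]+q) for e in(-2,-1,0,1,2) for q in(-2,-1,0,1,2)]
    m=min(cs);print(n,m);c=m[1:]
    print([(b,round(cost(n,c,b,win))) for b in range(0,360,15)])
E
time python3 fit2.py
```

```text
shadow [528.49123338 318.6550126    0.        ] light [-0.16328028 -0.22011216  0.96171211]
top (np.float64(155.9448180093352), 621, 83)
[(0, 156), (15, 158), (30, 158), (45, 163), (60, 163), (75, 163), (90, 161), (105, 157), (120, 158), (135, 159), (150, 156), (165, 156), (180, 153), (195, 150), (210, 148), (225, 153), (240, 155), (255, 156), (270, 159), (285, 156), (300, 156), (315, 157), (330, 157), (345, 157)]
scene (np.float64(4885.192548191397), 624, 84)
[(0, 5040), (15, 5008), (30, 4980), (45, 4961), (60, 4989), (75, 4972), (90, 4935), (105, 4887), (120, 4865), (135, 4843), (150, 4864), (165, 4887), (180, 4868), (195, 4819), (210, 4821), (225, 4874), (240, 4956), (255, 5027), (270, 5040), (285, 5019), (300, 5002), (315, 4988), (330, 5013), (345, 5032)]
real	0m8.382s
user	0m6.092s
sys	0m1.059s
```

```bash
sed -i 's/^im={n:.*/im=dict(np.load("im.npz"))/; s/^np.savez.*//; s/((1,),(2,),(3,4),(5,))/((1,),(2,),(3,4),(0,5))/; s/grp==(5,)/grp==(0,5)/' fit2.py
sed -i 's/for _ in range(150)/for _ in range(400)/' fit2.py
time python3 fit2.py
```

```text
shadow [528.49123338 318.6550126    0.        ] light [-0.16328028 -0.22011216  0.96171211]
top (np.float64(155.9448180093352), 621, 83)
[(0, 156), (15, 158), (30, 158), (45, 163), (60, 163), (75, 163), (90, 161), (105, 157), (120, 158), (135, 159), (150, 156), (165, 156), (180, 153), (195, 150), (210, 148), (225, 153), (240, 155), (255, 156), (270, 159), (285, 156), (300, 156), (315, 157), (330, 157), (345, 157)]
scene (np.float64(282.04080174621913), 622, 85)
[(0, 418), (15, 390), (30, 347), (45, 354), (60, 347), (75, 348), (90, 326), (105, 297), (120, 275), (135, 269), (150, 282), (165, 279), (180, 267), (195, 265), (210, 253), (225, 310), (240, 369), (255, 420), (270, 432), (285, 424), (300, 406), (315, 402), (330, 399), (345, 416)]
real	0m6.888s
user	0m6.685s
sys	0m0.688s
```

Call:
apply_moves:
  commands:
    - [[-31,-24.5,12.4,0,0,0],[-62,-49,24.8,0,0,0],[-93,-73.5,37.2,0,0,0],[-124,-98,49.6,0,0,0],[-155,-122.5,62,0,0,0]]
  jaw: 60
  force: 60

```text
t: 1.4
tcp_pos: [331.0, 468.0, 183.1]
tcp_rot: [180.0, 0.0, 160.5]
wrist_force: [0.1, -0.5, -0.3]
grip_width: 0.704
grip_force: 0.0
```

Call:
apply_moves:
  commands:
    - [[-31,-24.5,12.4,0,0,-0.09],[-62,-49,24.8,0,0,-0.18],[-93,-73.5,37.2,0,0,-0.27],[-124,-98,49.6,0,0,-0.36],[-155.6,-123.1,62,0,0,-0.431]]

```text
t: 1.9
tcp_pos: [436.7, 300.2, 121.2]
tcp_rot: [180.0, 0.0, -174.6]
wrist_force: [0.6, -0.2, 0.5]
grip_width: 0.704
grip_force: 0.0
```

```bash
cat >> h.py <<'E'
def st(label=""):
    o=ctrl.get_obs(); print(label,"t",round(float(o["t"]),2),"tcp",np.round(o["tcp_pos"],2),"rot",np.round(o["tcp_rot"],2),"F",np.round(o["wrist_force"],2),"M",np.round(o["wrist_torque"],3),"w",round(float(o["grip_width"])*85.4,1),"g",round(float(o["grip_force"]),1)); return o
def to(target,yaw=None):
    "tool-frame shift and turn to a world TCP target (tool stays pointing down)"
    o=ctrl.get_obs(); R=Ro.from_euler('xyz',o["tcp_rot"],degrees=True); d=R.inv().apply(np.array(target)-o["tcp_pos"])
    r=np.zeros(3)
    if yaw is not None: r=(R.inv()*Ro.from_euler('xyz',[180,0,yaw],degrees=True)).as_rotvec()
    print("shift",d.round(2),"rotvec",r.round(4))
E
python3 -c "
from h import *
st();to((435.8,300.8,35),185.2);print(ctrl.tips_ahead)"
```

```text
t 1.9 tcp [436.73 300.24 121.16] rot [ 1.7996e+02  4.0000e-02 -1.7457e+02] F [ 0.58 -0.18  0.47] M [ 0.009 -0.024 -0.014] w 60.1 g 0.0
shift [ 0.93  0.59 86.16] rotvec [0.0007 0.0007 0.004 ]
14.0
```

Call:
apply_moves:
  commands:
    - [[0,0,25,0,0,0],[0,0,50,0,0,0],[0,0,70,0,0,0],[0,0,86,0,0,0],[0,0,86,0,0,0]]

```text
t: 2.4
tcp_pos: [434.8, 300.5, 33.5]
tcp_rot: [-179.9, -0.2, -174.8]
wrist_force: [0.9, 0.7, 0.8]
grip_width: 0.705
grip_force: 0.0
```

Call:
apply_moves:
  commands:
    - [[0,0,0,0,0,0],[0,0,0,0,0,0],[0,0,0,0,0,0],[0,0,0,0,0,0],[0,0,0,0,0,0]]
  jaw: 0
  force: 80

```text
t: 2.9
tcp_pos: [436.5, 301.9, 36.5]
tcp_rot: [179.9, 0.1, -174.8]
wrist_force: [-1.3, -0.3, 6.3]
grip_width: 0.122
grip_force: 78.3
```

```bash
python3 -c "
from h import *
st()"
```

```text
t 2.9 tcp [436.5  301.89  36.45] rot [ 1.7994e+02  9.0000e-02 -1.7477e+02] F [-1.27 -0.28  6.29] M [-0.15   0.182  0.037] w 10.5 g 78.3
```

Call:
apply_moves:
  commands:
    - [[0,0,-10,0,0,0],[0,0,-30,0,0,0],[0,0,-50,0,0,0],[0,0,-65,0,0,0],[0,0,-65,0,0,0]]

```text
t: 3.4
tcp_pos: [437.1, 302.3, 102.7]
tcp_rot: [179.8, 0.2, -174.8]
wrist_force: [0.8, 0.1, -1.7]
grip_width: 0.12
grip_force: 78.1
```

```bash
python3 -c "
from h import *
a=snap('scene','s3');st();b=snap('top','t3');st()
def c(i,u,v,w,h,s): return cv2.resize(i[v:v+h,u:u+w],(w*s,h*s),interpolation=cv2.INTER_CUBIC)
W=np.hstack([c(a,150,200,100,120,4),c(b,130,190,80,96,5)])
cv2.imwrite('pics/c3.png',W)
"
```

```text
t 3.45 tcp [436.41 301.72 101.41] rot [ 1.7992e+02  1.2000e-01 -1.7478e+02] F [ 0.3  -0.44 -0.13] M [-0.002 -0.    -0.005] w 10.5 g 78.1
 t 3.5 tcp [435.8  301.24 100.44] rot [ 1.7999e+02  1.0000e-02 -1.7478e+02] F [-0.95  0.79 -0.47] M [ 0.019 -0.011  0.021] w 10.4 g 78.1
```

View pics/c3.png

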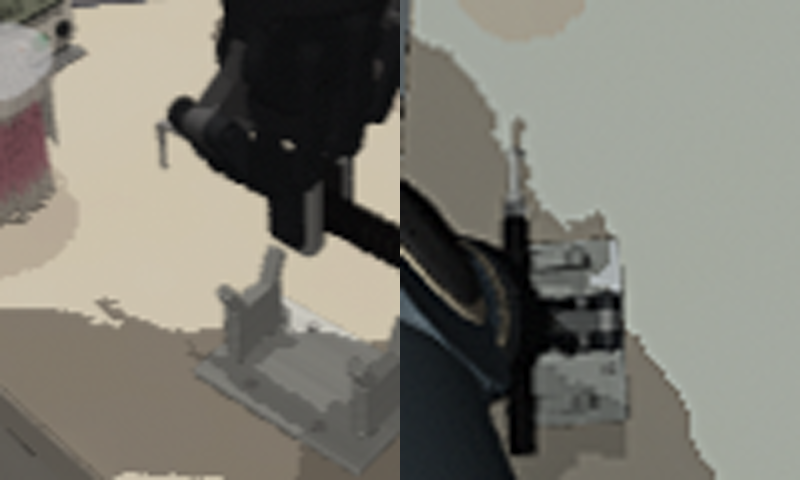

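```bash
python3 -c "
from h import *
f=lambda x,s,o:(np.array(x)+.5)/s-.5+np.array(o)
S=lambda x,y:f((x,y),4,(150,200));T=lambda x,y:f((x-400,y),5,(130,190))
print('bend',tri('scene',S(160,124),'top',T(518,123)))
print('front',tri('scene',S(178,108),'top',T(516,213)))
print('tip scene at',onz('scene',S(164,166),79.5), 'rear top z105',onz('top',T(521,452),105),'front top z105',onz('top',T(516,213),105),'bend top z105',onz('top',T(518,121),105))
st()"
```

```text
bend (array([531.00284282, 307.59719937,  98.32455005]), np.float64(4.931438896305561))
front (array([495.07744281, 308.92889366, 123.41468295]), np.float64(20.350835216575675))
tip scene at [523.6130784  309.97741855  79.5       ] rear top z105 [376.73682666 296.9263213  105.        ] front top z105 [488.98076508 305.98123266 105.        ] bend top z105 [533.05603015 307.81587328 105.        ]
 t 3.5 tcp [435.8  301.24 100.44] rot [ 1.7999e+02  1.0000e-02 -1.7478e+02] F [-0.95  0.79 -0.47] M [ 0.019 -0.011  0.021] w 10.4 g 78.1
```

Call:
apply_moves:
  commands:
    - [[-8,-37,-20,0,0,0],[-18,-80,-20,0,0,0],[-29,-127,-20,0,0,0],[-40,-174,-20,0,0,0],[-47,-213,-20,0,0,0]]

```text
t: 4.0
tcp_pos: [502.1, 90.5, 119.3]
tcp_rot: [-179.9, -0.1, -174.9]
wrist_force: [1.4, -0.3, -2.1]
grip_width: 0.115
grip_force: 78.1
```

Call:
apply_moves:
  commands:
    - [[-2,-14,0,0,0,0],[-3.3,-20,6,0,0,0],[-3.3,-20,16,0,0,0],[-3.3,-20,24,0,0,0],[-3.3,-20,24,0,0,0]]

```text
t: 4.5
tcp_pos: [505.5, 75.7, 94.4]
tcp_rot: [180.0, -0.2, -174.6]
wrist_force: [-0.1, 0.2, -0.5]
grip_width: 0.123
grip_force: 78.2
```

```bash
python3 -c "
from h import *
st();a=snap('scene','s4');st();b=snap('top','t4');st()
def c(i,u,v,w,h,s): return cv2.resize(i[v:v+h,u:u+w],(w*s,h*s),interpolation=cv2.INTER_CUBIC)
W=np.hstack([c(a,200,150,66,80,6),c(b,215,155,66,80,6)])
cv2.imwrite('pics/c4.png',W)
to((507,73.6,88))
"
```

```text
t 4.5 tcp [505.55  75.71  94.41] rot [ 179.97   -0.22 -174.58] F [-0.15  0.21 -0.51] M [ 0.024 -0.005 -0.037] w 10.5 g 78.2
 t 4.55 tcp [506.16  75.52  95.14] rot [ 1.7998e+02 -1.4000e-01 -1.7460e+02] F [ 0.54  0.03 -0.45] M [-0.081  0.009 -0.05 ] w 10.2 g 78.2
 t 4.6 tcp [506.67  75.3   95.71] rot [ 1.7998e+02 -7.0000e-02 -1.7463e+02] F [ 0.84 -0.36 -0.64] M [-0.024  0.035  0.01 ] w 10.4 g 78.2
shift [-0.18 -1.73  7.71] rotvec [0. 0. 0.]
```

View pics/c4.png

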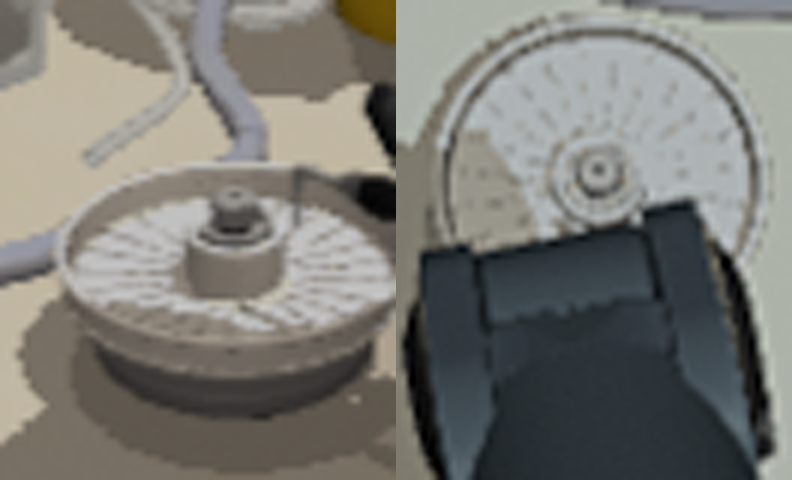

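```bash
python3 -c "
from h import *
f=lambda x,s,o:(np.array(x)+.5)/s-.5+np.array(o)
S=lambda x,y:f((x,y),6,(200,150))
h=onz('scene',S(236,190),71)
for z in (72,74,76): print(onz('scene',S(298,224),z)-h)
print(h); st()
a=cv2.imread('pics/t4.png')[173:195,304-65:326-65]; 
x=cv2.resize(np.float32(a),(396,396),interpolation=cv2.INTER_CUBIC).mean(2);x=(x-x.min())/(x.max()-x.min())*255
b=cv2.imread('pics/s4.png')[178:198,228:250]
y=cv2.resize(np.float32(b),(396,396),interpolation=cv2.INTER_CUBIC).mean(2);y=(y-y.min())/(y.max()-y.min())*255
cv2.imwrite('pics/c5.png',np.hstack([x,y]))
"
```

```text
[-36.81917072   3.88983718   1.        ]
[-39.14215042   6.44631831   3.        ]
[-41.46513013   9.00279944   5.        ]
[625.0113313   81.73352947  71.        ]
 t 4.6 tcp [506.67  75.3   95.71] rot [ 1.7998e+02 -7.0000e-02 -1.7463e+02] F [ 0.84 -0.36 -0.64] M [-0.024  0.035  0.01 ] w 10.4 g 78.2[ WARN:0@0.029] global loadsave.cpp:1063 imwrite_ Unsupported depth image for selected encoder is fallbacked to CV_8U.
```

View pics/c5.png

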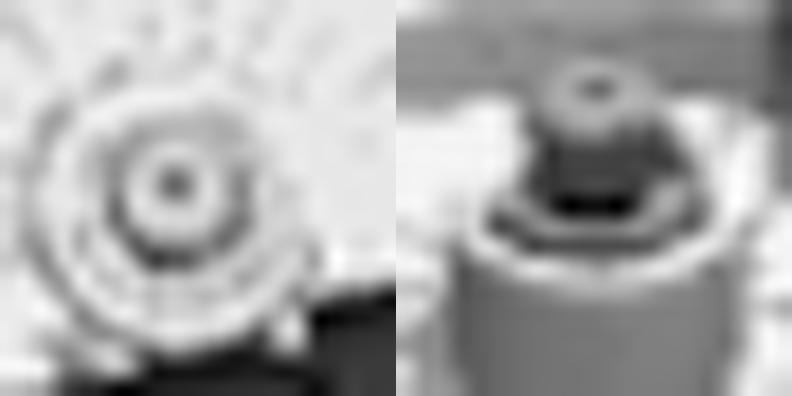

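```bash
python3 - <<'E'
s=open('fit2.py').read()
s=s.replace('def solid(X,Y,Z,b):','SH=None\ndef solid(X,Y,Z,b):')
i=s.index('    c=(Z>=56)');j=s.index('    L[c]=2')
s=s[:i]+'''    an=np.degrees(np.arctan2(abs(cy),-cx)); k,p,q,ri=SH
    if k=='sec': body=(an<50)&(r>12.6)|(an>=p)&(an<q)&(r>ri)|(an>=50)&(an<p)&(r>12.6)
    else: body=(an<50)&(r>12.6)|(abs(cy)>ri)&(abs(cy)<p)&(cx>-10.2)&(cx<q)
    c=(Z>=56)&(Z<60)&(r<15.6)&body
'''+s[j:]
i=s.index('for n,win in(("top"')
s=s[:i]+'''
import itertools
shapes=[('sec',p,q,6) for p in(50,70,90) for q in(80,110,130,150) if q>p]+[('sec',50,110,9)]+[('bar',p,q,ri) for ri in(5.5,7.5,9) for p in(11,15.6) for q in(3,8,12)]
W={"top":(241,176,16,16),"scene":(231,179,16,14)}
out=[]
for SH in shapes:
    t=np.array([cost("top",(621,83),b,W["top"])/150 for b in range(90,271,15)]); s_=np.array([cost("scene",(622,85),b,W["scene"])/260 for b in range(90,271,15)])
    out.append((t.min(),s_.min(),(t+s_).min(),SH,t,s_))
out.sort(key=lambda o:o[2])
for o in out[:7]: print(o[3],"top",(o[4]*100).round().astype(int),"scene",(o[5]*100).round().astype(int))
print("best scene");
for o in sorted(out,key=lambda o:o[1])[:4]: print(o[3],(o[5]*100).round().astype(int))
'''
open('fit3.py','w').write(s)
E
time python3 fit3.py
```

```text
shadow [528.49123338 318.6550126    0.        ] light [-0.16328028 -0.22011216  0.96171211]
('bar', 15.6, 12, 5.5) top [107 104 105 105 105 104 102  99  98 102 104 103 104] scene [141 128 120 119 124 125 121 116 107 136 158 181 186]
('bar', 15.6, 8, 9) top [111 111 111 109 108 103 101 104 103 101 103 106 108] scene [135 125 117 113 113 108 105 110 132 144 159 180 185]
('bar', 15.6, 3, 9) top [113 112 111 109 107 106 103 104 104 103 102 104 105] scene [144 130 123 113 104 103 119 134 152 158 166 175 185]
('sec', 50, 110, 9) top [112 111 110 108 106 105 105 105 104 101 101 104 104] scene [144 130 123 116 105 104 111 128 147 156 164 180 191]
('sec', 90, 130, 6) top [111 111 112 111 110 109 107 105 107 108 107 108 107] scene [137 132 124 117 110 108 105 104 121 136 171 183 194]
('sec', 50, 110, 6) top [111 110 110 108 106 105 105 105 104 101 102 102 104] scene [150 136 123 117 108 104 107 123 140 152 160 183 196]
('bar', 15.6, 3, 7.5) top [112 112 110 108 106 105 105 103 103 102 100 101 103] scene [152 133 125 115 104 105 123 134 149 157 164 173 187]
best scene
('bar', 15.6, 3, 9) [144 130 123 113 104 103 119 134 152 158 166 175 185]
('sec', 90, 110, 6) [141 136 129 118 105 104 104 121 138 151 160 182 194]
('sec', 90, 130, 6) [137 132 124 117 110 108 105 104 121 136 171 183 194]
('sec', 50, 110, 9) [144 130 123 116 105 104 111 128 147 156 164 180 191]
real	0m51.826s
user	0m45.187s
sys	0m6.292s
```

Call:
apply_moves:
  commands:
    - [[-1,-1,2,0,0,0],[-2,-2,4,0,0,0],[-4,-2.5,6,0,0,0],[-6,-2.5,7.5,0,0,0],[-6,-2.5,7.5,0,0,0]]

```text
t: 5.1
tcp_pos: [513.8, 72.0, 88.6]
tcp_rot: [180.0, 0.0, -174.8]
wrist_force: [0.3, 0.6, -0.9]
grip_width: 0.122
grip_force: 78.2
```

```bash
python3 -c "
from h import *
st();a=snap('scene','s5');st();a=snap('scene','s6');st();
x=cv2.resize(a[170:205,225:265],(800,700),interpolation=cv2.INTER_CUBIC)[:600]
cv2.imwrite('pics/c6.png',x)
"
```

```text
t 5.1 tcp [513.77  71.97  88.65] rot [ 1.7999e+02  1.0000e-02 -1.7478e+02] F [ 0.34  0.57 -0.95] M [ 0.007 -0.013  0.062] w 10.4 g 78.2
 t 5.15 tcp [513.58  71.95  88.7 ] rot [ 180.     -0.   -174.78] F [ 0.69 -0.46  0.31] M [-0.012  0.046 -0.031] w 10.4 g 78.2
 t 5.2 tcp [513.48  71.97  88.75] rot [ 1.7999e+02 -1.0000e-02 -1.7478e+02] F [-0.65  0.13 -1.77] M [ 0.018  0.002 -0.042] w 10.9 g 78.2
```

View pics/c6.png

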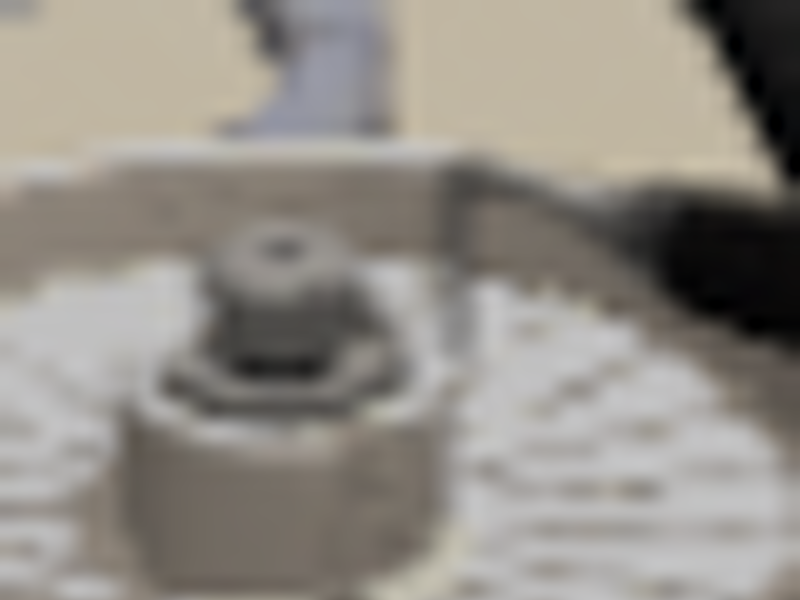

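```bash
python3 -c "
from h import *
f=lambda x,s,o:(np.array(x)+.5)/s-.5+np.array(o)
S=lambda x,y:f((x,y),20,(225,170))
h=onz('scene',S(282,248),71);print(h)
for v,z in ((345,66),(345,68),(355,64),(355,66),(180,92),(180,94)): print(v,z,onz('scene',S(458 if v>300 else 456,v),z)-h)
"
```

```text
[623.23457364  84.55077032  71.        ]
345 66 [-24.5723426   -4.11679975  -5.        ]
345 68 [-26.91202958  -1.57215332  -3.        ]
355 64 [-23.82247406  -4.95513567  -7.        ]
355 66 [-26.15461051  -2.41859303  -5.        ]
180 92 [-29.2795156    1.70488042  21.        ]
180 94 [-31.74999787   4.3882077   23.        ]
```

Call:
apply_moves:
  commands:
    - [[-4,-0.5,2,0,0,0],[-8,-1,4,0,0,0],[-11,-1,4,0,0,0],[-12,-1,4,0,0,0],[-12,-1,4,0,0,0]]

```text
t: 5.7
tcp_pos: [525.7, 72.1, 84.7]
tcp_rot: [180.0, -0.0, -174.8]
wrist_force: [0.1, -0.1, -0.5]
grip_width: 0.124
grip_force: 78.2
```

Call:
apply_moves:
  commands:
    - [[-0.2,0,0,0,0,0],[-0.4,0,0,0,0,0],[-0.6,0,0,0,0,0],[-0.8,0,0,0,0,0],[-1,0,0,0,0,0]]

```text
t: 6.2
tcp_pos: [526.5, 72.2, 84.8]
tcp_rot: [180.0, 0.0, -174.8]
wrist_force: [0.0, 0.7, -0.8]
grip_width: 0.121
grip_force: 78.2
```

```bash
python3 -c "
from h import *
st()"
```

```text
t 6.2 tcp [526.47  72.2   84.83] rot [ 179.99    0.   -174.77] F [ 0.03  0.68 -0.81] M [0.06  0.01  0.023] w 10.3 g 78.2
```

Call:
apply_moves:
  commands:
    - [[-0.2,0,0,0,0,0],[-0.4,0,0,0,0,0],[-0.6,0,0,0,0,0],[-0.8,0,0,0,0,0],[-1,0,0,0,0,0]]

```text
t: 6.7
tcp_pos: [527.5, 72.3, 84.8]
tcp_rot: [180.0, -0.0, -174.8]
wrist_force: [0.4, 0.1, -0.0]
grip_width: 0.124
grip_force: 78.2
```

Call:
apply_moves:
  commands:
    - [[-0.2,0,0,0,0,0],[-0.4,0,0,0,0,0],[-0.6,0,0,0,0,0],[-0.8,0,0,0,0,0],[-0.8,0,0,0,0,0]]

```text
t: 7.2
tcp_pos: [528.3, 72.3, 84.8]
tcp_rot: [180.0, 0.0, -174.8]
wrist_force: [0.1, 0.1, 0.1]
grip_width: 0.123
grip_force: 78.2
```

Call:
apply_moves:
  commands:
    - [[-0.2,0,0,0,0,0],[-0.4,0,0,0,0,0],[-0.6,0,0,0,0,0],[-0.8,0,0,0,0,0],[-0.8,0,0,0,0,0]]

```text
t: 7.7
tcp_pos: [529.0, 72.4, 84.8]
tcp_rot: [180.0, -0.0, -174.8]
wrist_force: [-0.4, -1.0, -0.6]
grip_width: 0.122
grip_force: 78.2
```

Call:
apply_moves:
  commands:
    - [[-0.2,0,0,0,0,0],[-0.4,0,0,0,0,0],[-0.6,0,0,0,0,0],[-0.8,0,0,0,0,0],[-0.8,0,0,0,0,0]]

```text
t: 8.2
tcp_pos: [529.2, 72.4, 84.6]
tcp_rot: [-180.0, -0.1, -174.8]
wrist_force: [-2.6, -0.6, 1.0]
grip_width: 0.124
grip_force: 78.3
```

Call:
apply_moves:
  commands:
    - [[0.6,0,0,0,0,0],[1.2,0,0,0,0,0],[1.2,0,0.5,0,0,0],[1.2,0,1,0,0,0],[1.2,0,1.2,0,0,0]]

```text
t: 8.7
tcp_pos: [529.0, 72.3, 83.6]
tcp_rot: [180.0, 0.0, -174.8]
wrist_force: [-0.9, -0.9, -0.0]
grip_width: 0.122
grip_force: 78.2
```

Call:
apply_moves:
  commands:
    - [[0,0,0.2,0,0,0],[0,0,0.4,0,0,0],[0,0,0.6,0,0,0],[0,0,0.8,0,0,0],[0,0,1,0,0,0]]

```text
t: 9.2
tcp_pos: [528.8, 72.5, 82.6]
tcp_rot: [180.0, 0.0, -174.8]
wrist_force: [-0.3, -0.2, -1.4]
grip_width: 0.118
grip_force: 78.2
```

Call:
apply_moves:
  commands:
    - [[0.2,0,0.2,0,0,0],[0.2,0,0.4,0,0,0],[0.2,0,0.6,0,0,0],[0.2,0,0.8,0,0,0],[0.2,0,1,0,0,0]]

```text
t: 9.7
tcp_pos: [528.5, 72.4, 81.5]
tcp_rot: [180.0, -0.0, -174.8]
wrist_force: [0.4, 0.1, -1.9]
grip_width: 0.121
grip_force: 78.2
```

Call:
apply_moves:
  commands:
    - [[0,0,0.2,0,0,0],[0,0,0.4,0,0,0],[0,0,0.6,0,0,0],[0,0,0.8,0,0,0],[0,0,1,0,0,0]]

```text
t: 10.2
tcp_pos: [528.5, 72.4, 80.6]
tcp_rot: [180.0, -0.0, -174.8]
wrist_force: [-0.2, -0.4, -0.9]
grip_width: 0.121
grip_force: 78.2
```

Call:
apply_moves:
  commands:
    - [[0,0,0.2,0,0,0],[0,0,0.4,0,0,0],[0,0,0.6,0,0,0],[0,0,0.8,0,0,0],[0,0,0.8,0,0,0]]

```text
t: 10.7
tcp_pos: [528.4, 72.4, 79.7]
tcp_rot: [180.0, -0.0, -174.8]
wrist_force: [0.3, -0.5, -0.7]
grip_width: 0.117
grip_force: 78.2
```

Call:
apply_moves:
  commands:
    - [[0,0,0.2,0,0,0],[0,0,0.4,0,0,0],[0,0,0.6,0,0,0],[0,0,0.8,0,0,0],[0,0,0.8,0,0,0]]

```text
t: 11.2
tcp_pos: [528.5, 72.3, 79.0]
tcp_rot: [180.0, -0.0, -174.8]
wrist_force: [0.3, 0.1, -0.7]
grip_width: 0.119
grip_force: 78.2
```

Call:
apply_moves:
  commands:
    - [[0,0,0.2,0,0,0],[0,0,0.4,0,0,0],[0,0,0.6,0,0,0],[0,0,0.8,0,0,0],[0,0,0.8,0,0,0]]

```text
t: 11.7
tcp_pos: [528.5, 72.3, 78.2]
tcp_rot: [180.0, 0.0, -174.8]
wrist_force: [-1.0, -0.5, 0.2]
grip_width: 0.118
grip_force: 78.2
```

Call:
apply_moves:
  commands:
    - [[0,0,0.2,0,0,0],[0,0,0.4,0,0,0],[0,0,0.6,0,0,0],[0,0,0.8,0,0,0],[0,0,0.8,0,0,0]]

```text
t: 12.2
tcp_pos: [528.5, 72.3, 77.5]
tcp_rot: [180.0, 0.0, -174.8]
wrist_force: [-1.3, -0.2, 1.4]
grip_width: 0.124
grip_force: 78.4
```

Call:
apply_moves:
  commands:
    - [[0,0,0.2,0,0,0],[0,0,0.4,0,0,0],[0,0,0.6,0,0,0],[0,0,0.6,0,0,0],[0,0,0.6,0,0,0]]

```text
t: 12.7
tcp_pos: [528.5, 72.3, 76.8]
tcp_rot: [180.0, 0.0, -174.8]
wrist_force: [-0.9, -0.3, 2.7]
grip_width: 0.118
grip_force: 78.5
```

```bash
python3 -c "
from h import *
st();a=snap('scene','s7');st();a=snap('scene','s8');st();
x=cv2.resize(a[172:200,228:265],(800,600),interpolation=cv2.INTER_CUBIC)
cv2.imwrite('pics/c7.png',x)"
```

```text
t 12.7 tcp [528.54  72.31  76.84] rot [ 1.8000e+02  1.0000e-02 -1.7478e+02] F [-0.93 -0.27  2.66] M [-0.046  0.026 -0.028] w 10.0 g 78.5
 t 12.75 tcp [528.54  72.32  76.83] rot [ 1.8000e+02  1.0000e-02 -1.7478e+02] F [-0.75 -0.24  2.56] M [-0.015  0.069 -0.018] w 10.7 g 78.5
 t 12.8 tcp [528.55  72.31  76.83] rot [ 1.8000e+02  1.0000e-02 -1.7478e+02] F [-1.87  0.17  2.93] M [-0.069  0.049 -0.031] w 10.6 g 78.5
```

Call:
apply_moves:
  commands:
    - [[0,0,-0.7,0,0,0],[0.6,0,-0.7,0,0,0],[1.2,0,-0.7,0,0,0],[1.8,0,-0.7,0,0,0],[2.4,0,-0.7,0,0,0]]

```text
t: 13.3
tcp_pos: [526.7, 72.3, 77.6]
tcp_rot: [180.0, 0.1, -174.8]
wrist_force: [1.5, 0.0, 1.7]
grip_width: 0.118
grip_force: 78.3
```

Call:
apply_moves:
  commands:
    - [[0.5,0,0,0,0,0],[1,0,0,0,0,0],[1.5,0,0,0,0,0],[2,0,0,0,0,0],[2,0,0,0,0,0]]

```text
t: 13.8
tcp_pos: [525.6, 72.2, 77.9]
tcp_rot: [180.0, 0.2, -174.8]
wrist_force: [6.1, 0.8, -1.2]
grip_width: 0.12
grip_force: 78.1
```

```bash
python3 -c "
from h import *
st()"
```

```text
t 13.8 tcp [525.59  72.2   77.92] rot [ 179.98    0.2  -174.77] F [ 6.07  0.82 -1.21] M [ 0.135 -1.205  0.061] w 10.3 g 78.1
```

Call:
apply_moves:
  commands:
    - [[0.5,0,0.2,0,0,0],[1,0,0.3,0,0,0],[1.5,0,0.4,0,0,0],[2,0,0.4,0,0,0],[2.5,0,0.4,0,0,0]]

```text
t: 14.3
tcp_pos: [524.6, 72.3, 77.9]
tcp_rot: [180.0, 0.4, -174.8]
wrist_force: [8.1, 1.6, -0.8]
grip_width: 0.122
grip_force: 78.0
```

Call:
apply_moves:
  commands:
    - [[0.5,0,0.1,0,0,0],[1,0,0.2,0,0,0],[1.5,0,0.3,0,0,0],[2,0,0.3,0,0,0],[2.5,0,0.3,0,0,0]]

```text
t: 14.8
tcp_pos: [522.9, 72.2, 77.9]
tcp_rot: [179.9, 0.5, -174.8]
wrist_force: [8.4, 0.4, -1.3]
grip_width: 0.125
grip_force: 78.0
```

Call:
apply_moves:
  commands:
    - [[0.5,0,0.1,0,0,0],[1,0,0.2,0,0,0],[1.5,0,0.2,0,0,0],[2,0,0.2,0,0,0],[2.5,0,0.2,0,0,0]]

```text
t: 15.3
tcp_pos: [514.7, 71.0, 76.0]
tcp_rot: [-180.0, -0.2, -174.8]
wrist_force: [0.2, 0.1, 0.3]
grip_width: 0.119
grip_force: 78.1
```

Call:
apply_moves:
  commands:
    - [[2,0,-0.5,0,0,0],[4,0,-0.5,0,0,0],[6,0,-0.5,0,0,0],[9,0,-0.5,0,0,0],[12,0,-0.5,0,0,0]]

```text
t: 15.8
tcp_pos: [504.1, 70.1, 77.0]
tcp_rot: [180.0, -0.0, -174.8]
wrist_force: [0.8, 0.3, -0.7]
grip_width: 0.122
grip_force: 78.1
```

```bash
python3 -c "
from h import *
st();a=snap('scene','s9');b=snap('top','t9')
def c(i,u,v,w,h,s): return cv2.resize(i[v:v+h,u:u+w],(w*s,h*s),interpolation=cv2.INTER_CUBIC)
cv2.imwrite('pics/c8.png',np.hstack([c(a,205,165,66,62,7)[:,:462],c(b,220,155,48,62,7)]))"
```

```text
t 15.8 tcp [504.13  70.1   76.97] rot [ 1.8000e+02 -4.0000e-02 -1.7478e+02] F [ 0.84  0.34 -0.72] M [-0.028 -0.011  0.055] w 10.4 g 78.1
```

View pics/c8.png

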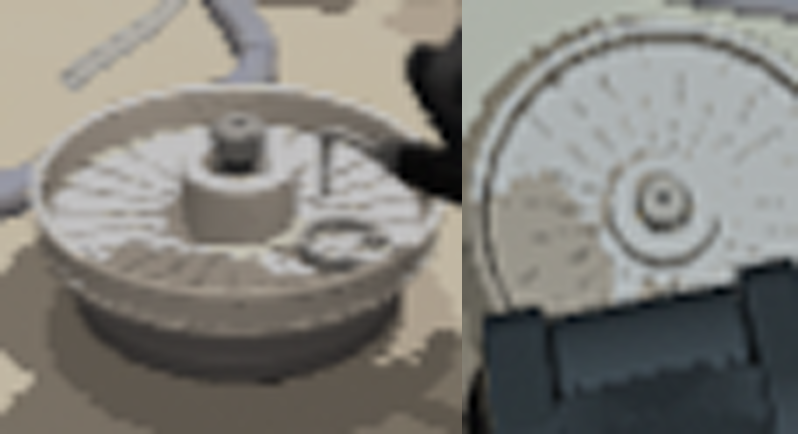

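Call:
apply_moves:
  commands:
    - [[3,10,-28,0,0,0],[12,50,-28,0,0,0],[22,96,-28,0,0,0],[32,142,-28,0,0,0],[41,188,-28,0,0,0]]

```text
t: 16.4
tcp_pos: [446.1, 255.2, 105.4]
tcp_rot: [180.0, 0.0, -174.8]
wrist_force: [1.2, 0.7, -0.4]
grip_width: 0.123
grip_force: 78.1
```

Call:
apply_moves:
  commands:
    - [[5,30,0,0,0,0],[6.4,48.5,0,0,0,0],[6.4,48.5,10,0,0,0],[6.4,48.5,30,0,0,0],[6.4,48.5,48,0,0,0]]

```text
t: 16.9
tcp_pos: [436.2, 299.7, 56.0]
tcp_rot: [-179.9, -0.0, -174.9]
wrist_force: [1.0, -0.6, -1.2]
grip_width: 0.123
grip_force: 78.1
```

```bash
python3 -c "
from h import *
st()
f=lambda x,s,o:(np.array(x)+.5)/s-.5+np.array(o)
S=lambda x,y:f((x,y),7,(205,165))
h=onz('scene',S(236,124),71);c=onz('scene',S(343,243),36);print(h,c,c-h,np.degrees(np.arctan2(*(c-h)[1::-1])))
im=np.float32(cv2.imread('pics/t1.png'));hsv=cv2.cvtColor(np.uint8(im),cv2.COLOR_BGR2HSV)
g=cv2.cvtColor(np.uint8(im),cv2.COLOR_BGR2GRAY)
print(g[235,280:412:2]); print(g[190:290:2,345])
"
```

```text
t 16.9 tcp [436.2  299.74  56.01] rot [-1.7994e+02 -1.0000e-02 -1.7485e+02] F [ 1.03 -0.62 -1.18] M [-0.023  0.045 -0.029] w 10.5 g 78.1
[622.59886893  86.34909075  71.        ] [583.18251221  75.27162851  36.        ] [-39.41635672 -11.07746224 -35.        ] -164.3026619781662
[157 157 157 157 158 143  66 158 131 132 157 158 158 158 158 159 158 158
 158 158 159 158 157 158 158 158 158 157 158 157 158 158 158 158 158 158
 159 158 158 157 157 158 157 157 157 157 158 157 157 157 158 157 156 157
 157 157 161 103  99  81 143 155 155 154 154 154]
[148 148 147 147 146 147 103 145 123 117 142 158 157 157 158 158 158 158
 158 158 158 158 158 158 158 158 158 158 157 157 157 157 157 157 157 156
 157 157 158 143  97 106 151 148 156 156 155 155 155 154]
```

Call:
apply_moves:
  commands:
    - [[0,0,0,0,0,0],[0,0,3,0,0,0],[0,0,9,0,0,0],[0,0,15,0,0,0],[0,0,21.5,0,0,0]]

```text
t: 17.4
tcp_pos: [436.3, 301.5, 36.1]
tcp_rot: [180.0, 0.0, -174.8]
wrist_force: [-14.6, -10.8, 68.2]
grip_width: 0.121
grip_force: 87.9
```

```bash
python3 -c "
from h import *
st()"
```

```text
t 17.4 tcp [436.32 301.48  36.1 ] rot [ 1.7997e+02  4.0000e-02 -1.7479e+02] F [-14.57 -10.81  68.19] M [-2.451  3.164 -0.05 ] w 10.3 g 87.9
```

Call:
apply_moves:
  commands:
    - [[0,0,-0.5,0,0,0],[0,0,-0.5,0,0,0],[0,0,-0.5,0,0,0],[0,0,-0.5,0,0,0],[0,0,-0.5,0,0,0]]

```text
t: 17.9
tcp_pos: [436.3, 301.6, 36.5]
tcp_rot: [180.0, 0.1, -174.8]
wrist_force: [0.4, -0.4, 5.5]
grip_width: 0.119
grip_force: 78.8
```

```bash
python3 -c "
from h import *
st()"
```

```text
t 17.9 tcp [436.34 301.58  36.46] rot [ 1.7997e+02  5.0000e-02 -1.7478e+02] F [ 0.41 -0.38  5.55] M [-0.182  0.022  0.019] w 10.1 g 78.8
```

Call:
apply_moves:
  commands:
    - [[0,0,0,0,0,0],[0,0,0,0,0,0],[0,0,0,0,0,0],[0,0,-20,0,0,0],[0,0,-60,0,0,0]]
  jaw: 60

```text
t: 18.4
tcp_pos: [433.9, 299.9, 94.0]
tcp_rot: [-179.8, -0.4, -174.8]
wrist_force: [1.2, -0.5, 0.3]
grip_width: 0.699
grip_force: 0.0
```

Call:
apply_moves:
  commands:
    - [[0,0,-40,0,0,0],[-24,-34,-50,0,0,0],[-50,-72,-50,0,0,0],[-77,-110,-50,0,0,0],[-104,-148,-50,0,0,0]]
  jaw: 85

```text
t: 18.9
tcp_pos: [553.8, 162.2, 146.2]
tcp_rot: [180.0, 0.0, -174.7]
wrist_force: [1.3, 1.0, 0.2]
grip_width: 0.992
grip_force: 0.0
```

Call:
apply_moves:
  commands:
    - [[-25,-36,0,0,0,0],[-45,-64,0,0,0,0],[-61.5,-85.5,0,0,0,0],[-61.5,-85.5,0,0,0,0],[-61.5,-85.5,0,0,0,0]]

```text
t: 19.4
tcp_pos: [621.7, 83.5, 145.5]
tcp_rot: [180.0, -0.1, -174.8]
wrist_force: [-1.1, 0.0, -0.6]
grip_width: 1.0
grip_force: 0.0
```

Run:
```python
from h import *
st()
from scipy.optimize import minimize
g=np.float32(cv2.cvtColor(cv2.imread('pics/t1.png'),cv2.COLOR_BGR2GRAY))
e=np.hypot(cv2.Sobel(g,cv2.CV_32F,1,0),cv2.Sobel(g,cv2.CV_32F,0,1)); e=cv2.GaussianBlur(np.minimum(e,150),(0,0),1.2)
def val(p,dbg=False):
    x,y,a=p;c,s=np.cos(a),np.sin(a);pts=[]
    for (w,l,z) in((183,278,20),(164,260,5)):
        for q in np.linspace(-.4,.4,60):
            for P in((w/2,q*l),(-w/2,q*l),(q*w,l/2),(q*w,-l/2)): pts.append((x+c*P[0]-s*P[1],y+s*P[0]+c*P[1],z))
    uv=proj("top",np.array(pts)).astype(np.float32)
    return -cv2.remap(e,uv[:,0],uv[:,1],cv2.INTER_LINEAR).mean()
best=min((minimize(val,(495+dx,-172+dy,np.radians(a)),method="Nelder-Mead",options=dict(initial_simplex=np.array([[495+dx,-172+dy,np.radians(a)],[501+dx,-172+dy,np.radians(a)],[495+dx,-166+dy,np.radians(a)],[495+dx,-172+dy,np.radians(a+3)]]))) for dx in(-6,0,6) for dy in(-6,0,6) for a in(-6,-2,2,6,10)),key=lambda r:r.fun)
print(best.x[:2],np.degrees(best.x[2]),best.fun)
```

```text
t 19.4 tcp [621.7   83.54 145.48] rot [ 1.7998e+02 -7.0000e-02 -1.7484e+02] F [-1.07  0.01 -0.63] M [ 0.004  0.023 -0.006] w 85.4 g 0.0Traceback (most recent call last):
  File "<stdin>", line 13, in <module>
  File "<stdin>", line 13, in <genexpr>
    res = _minimize_neldermead(fun, x0, args, callback, bounds=bounds,
                               **options)
    fxcc = func(xcc)
    fx = function(np.copy(x), *(wrapper_args + args))
  File "<stdin>", line 11, in val
  File "h.py", line 7, in proj
    K,k,R,t=cam(n); c=np.atleast_2d(X)@R.T+t; s=c[:,:2]/c[:,2:]; s=s*(1+k*(s**2).sum(1,keepdims=True))
            ~~~^^^
  File "h.py", line 5, in cam
    p=ctrl.camera_params(n); return np.array(p["K"],float),p["k1"],np.array(p["R"],float),np.array(p["t"],float).ravel()
ValueError: time passes only in moves, steps and waits
```

```bash
python3 - <<'E'
s=open('h.py').read().replace('def cam(n):','from functools import lru_cache\n@lru_cache\ndef cam(n):');open('h.py','w').write(s)
E
cat > tray.py <<'E'
from h import *
from scipy.optimize import minimize
g=np.float32(cv2.cvtColor(cv2.imread('pics/t1.png'),cv2.COLOR_BGR2GRAY))
e=np.hypot(cv2.Sobel(g,cv2.CV_32F,1,0),cv2.Sobel(g,cv2.CV_32F,0,1)); e=cv2.GaussianBlur(np.minimum(e,150),(0,0),1.2)
def val(p):
    x,y,a=p;c,s=np.cos(a),np.sin(a);pts=[]
    for (w,l,z) in((183,278,20),(164,260,5)):
        for q in np.linspace(-.4,.4,40):
            for P in((w/2,q*l),(-w/2,q*l),(q*w,l/2),(q*w,-l/2)): pts.append((x+c*P[0]-s*P[1],y+s*P[0]+c*P[1],z))
    uv=proj("top",np.array(pts)).astype(np.float32)
    return -cv2.remap(e,uv[:,0],uv[:,1],cv2.INTER_LINEAR).mean()
rs=[]
for a in(-8,-4,0,4,8):
    x0=np.array([495,-172,np.radians(a)]); rs.append(minimize(val,x0,method="Nelder-Mead",options=dict(initial_simplex=x0+np.array([[0,0,0],[8,0,0],[0,8,0],[0,0,.07]]))))
for r in sorted(rs,key=lambda r:r.fun)[:3]: print(r.x[:2].round(1),np.degrees(r.x[2]).round(1),r.fun)
E
python3 tray.py
```

```text
[ 498.5 -166.7] -7.8 -84.06065368652344
[ 498.5 -166.7] -7.8 -84.05358123779297
[ 498.5 -166.7] -7.9 -84.0509262084961
```

Call:
apply_moves:
  commands:
    - [[0,0,25,0,0,0],[0,0,55,0,0,0],[0,0,80,0,0,0],[0,0,90,0,0,0],[0,0,94,0,0,0]]

```text
t: 19.9
tcp_pos: [620.8, 85.2, 51.1]
tcp_rot: [180.0, -0.1, -174.7]
wrist_force: [0.2, -0.1, 0.4]
grip_width: 0.992
grip_force: 0.0
```

Call:
apply_moves:
  commands:
    - [[0,0,0,0,0,0],[0,0,0,0,0,0],[0,0,0,0,0,0],[0,0,0,0,0,0],[0,0,0,0,0,0]]
  jaw: 30
  force: 50

```text
t: 20.4
tcp_pos: [622.9, 84.0, 53.8]
tcp_rot: [180.0, 0.1, -174.8]
wrist_force: [-0.9, -0.0, 6.5]
grip_width: 0.443
grip_force: 50.0
```

```bash
python3 -c "
from h import *
st()"
```

```text
t 20.4 tcp [622.92  84.    53.76] rot [ 1.7998e+02  1.4000e-01 -1.7479e+02] F [-0.89 -0.05  6.55] M [-0.061  0.227  0.007] w 37.8 g 50.0
```

Call:
apply_moves:
  commands:
    - [[0,0,-4,0,0,0],[0,0,-10,0,0,0],[0,0,-20,0,0,0],[0,0,-32,0,0,0],[0,0,-45,0,0,0]]
  force: 60

```text
t: 20.9
tcp_pos: [621.7, 83.8, 98.1]
tcp_rot: [180.0, -0.0, -174.8]
wrist_force: [0.0, 0.2, -2.7]
grip_width: 0.437
grip_force: 60.9
```

Call:
apply_moves:
  commands:
    - [[0,0,-12,0,0,0],[0,0,-22,0,0,0],[0,0,-30,0,0,0],[0,0,-33,0,0,0],[0,0,-33,0,0,0]]

```text
t: 21.4
tcp_pos: [622.1, 84.0, 130.5]
tcp_rot: [180.0, 0.0, -174.8]
wrist_force: [-0.2, -0.0, -3.5]
grip_width: 0.438
grip_force: 60.9
```

```bash
python3 -c "
from h import *
st();a=snap('scene','s10');b=snap('top','t10')
def c(i,u,v,w,h,s): return cv2.resize(i[v:v+h,u:u+w],(w*s,h*s),interpolation=cv2.INTER_CUBIC)
cv2.imwrite('pics/c9.png',c(a,170,130,120,190//1,4)[:600] if 0 else np.vstack([c(a,180,120,100,84,4)[:320],c(a,180,250,100,70,4)]))
to((498.5,-166.7,130),172.2+0)"
```

```text
t 21.4 tcp [622.08  83.99 130.52] rot [ 1.7999e+02  3.0000e-02 -1.7477e+02] F [-0.21 -0.02 -3.45] M [-0.009  0.015  0.029] w 37.4 g 60.9
shift [ 145.41 -238.34   -0.26] rotvec [-1.000e-04 -1.100e-03  2.274e-01]
```

View pics/c9.png

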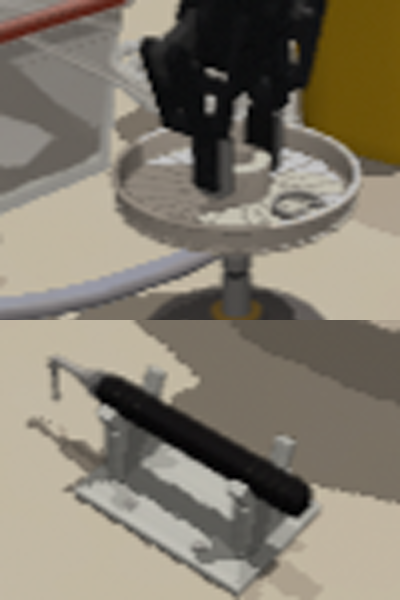

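Call:
apply_moves:
  commands:
    - [[4,-7,0,0,0,0],[12.5,-20.5,0,0,0,0],[25,-41,0,0,0,0],[40.6,-66.6,0,0,0,0],[56.3,-92.2,0,0,0,0]]

```text
t: 22.0
tcp_pos: [572.8, -15.4, 129.7]
tcp_rot: [-180.0, -0.1, -174.8]
wrist_force: [0.4, -0.7, -3.2]
grip_width: 0.437
grip_force: 60.9
```

Call:
apply_moves:
  commands:
    - [[16.7,-27.3,0,0,0,0],[33.3,-54.7,0,0,0,0],[49,-80.3,0,0,0,0],[63,-103.3,0,0,0,0],[74,-121.3,0,0,0,0]]

```text
t: 22.5
tcp_pos: [509.2, -143.8, 129.9]
tcp_rot: [-180.0, -0.1, -175.0]
wrist_force: [0.2, -0.3, -2.6]
grip_width: 0.441
grip_force: 60.9
```

Call:
apply_moves:
  commands:
    - [[7.8,-12.8,2,0,0,0],[12.5,-20.5,8,0,0,0],[15.1,-24.8,18,0,0,0],[15.1,-24.8,30,0,0,0],[15.1,-24.8,42,0,0,0]]

```text
t: 23.0
tcp_pos: [499.1, -165.5, 86.6]
tcp_rot: [179.9, -0.0, -174.7]
wrist_force: [1.2, 1.6, -3.2]
grip_width: 0.438
grip_force: 60.9
```

Call:
apply_moves:
  commands:
    - [[0,0,10,0,0,0],[0,0,20,0,0,0],[0,0,29,0,0,0],[0,0,36,0,0,0],[0,0,40,0,0,0]]

```text
t: 23.5
tcp_pos: [498.8, -166.5, 47.3]
tcp_rot: [180.0, -0.0, -174.8]
wrist_force: [0.0, -0.4, -3.3]
grip_width: 0.439
grip_force: 60.9
```

Run:
```python
from h import *
st(); b=snap('top','t11')
exec(open('tray.py').read().replace("pics/t1.png","pics/t11.png").split('\n',1)[1])
```

```text
t 23.5 tcp [ 498.75 -166.49   47.29] rot [ 1.7998e+02 -4.0000e-02 -1.7476e+02] F [ 0.01 -0.39 -3.35] M [-0.015  0.007  0.009] w 37.5 g 60.9
[ 496.2 -187.4] -0.9 -61.72222137451172
[ 496.3 -186.2] -1.1 -61.6889762878418
[ 496.4 -186.3] -1.1 -61.669456481933594
```

```bash
sed 's/t1.png/s1.png/; s/proj("top"/proj("scene"/' tray.py | python3 -
```

```text
[ 488.7 -152.3] -7.8 -82.93438720703125
[ 488.5 -152.3] -7.7 -82.91229248046875
[ 488.8 -152.3] -7.7 -82.90939331054688
```

Run:
```python
from h import *
E={}
for n,f in(("top","t1"),("scene","s1")):
    g=np.float32(cv2.cvtColor(cv2.imread(f'pics/{f}.png'),cv2.COLOR_BGR2GRAY)); e=np.hypot(cv2.Sobel(g,cv2.CV_32F,1,0),cv2.Sobel(g,cv2.CV_32F,0,1)); E[n]=cv2.GaussianBlur(np.minimum(e,150),(0,0),.8)
def val(n,x,y,a,rims=((183,278,20),(164,260,18))):
    c,s=np.cos(a),np.sin(a);pts=[]
    for (w,l,z) in rims:
        for q in np.linspace(-.4,.4,25):
            for P in((w/2,q*l),(-w/2,q*l),(q*w,l/2),(q*w,-l/2)): pts.append((x+c*P[0]-s*P[1],y+s*P[0]+c*P[1],z))
    uv=proj(n,np.array(pts)).astype(np.float32); return cv2.remap(E[n],uv[:,0],uv[:,1],cv2.INTER_LINEAR).mean()
for rims in(((183,278,20),),((183,278,20),(164,260,18)),((183,278,0),)):
    r=[]
    for x in np.arange(480,512,2.):
        for y in np.arange(-186,-144,2.):
            for a in(-9,-8,-7,-6): 
                r.append((val("top",x,y,np.radians(a),rims),val("scene",x,y,np.radians(a),rims),x,y,a))
    r=np.array(r);print(rims)
    for k in(r[:,0],r[:,1],r[:,0]+r[:,1]): print([list(map(float,q.round(0))) for q in r[np.argsort(-k)[:3]]])
```

```text
((183, 278, 20),)
[[99.0, 89.0, 496.0, -168.0, -8.0], [98.0, 88.0, 496.0, -168.0, -7.0], [97.0, 90.0, 496.0, -168.0, -9.0]]
[[87.0, 96.0, 490.0, -166.0, -8.0], [85.0, 96.0, 490.0, -166.0, -7.0], [88.0, 96.0, 492.0, -166.0, -8.0]]
[[99.0, 89.0, 496.0, -168.0, -8.0], [96.0, 92.0, 494.0, -168.0, -8.0], [93.0, 95.0, 492.0, -168.0, -8.0]]
((183, 278, 20), (164, 260, 18))
[[84.0, 78.0, 498.0, -166.0, -8.0], [84.0, 78.0, 498.0, -168.0, -8.0], [83.0, 78.0, 498.0, -166.0, -7.0]]
[[70.0, 91.0, 484.0, -166.0, -7.0], [77.0, 91.0, 490.0, -166.0, -8.0], [73.0, 90.0, 486.0, -166.0, -6.0]]
[[77.0, 90.0, 488.0, -166.0, -8.0], [77.0, 91.0, 490.0, -166.0, -8.0], [77.0, 90.0, 488.0, -166.0, -7.0]]
((183, 278, 0),)
[[101.0, 60.0, 498.0, -174.0, -8.0], [101.0, 56.0, 496.0, -174.0, -8.0], [101.0, 56.0, 496.0, -174.0, -7.0]]
[[66.0, 85.0, 500.0, -166.0, -8.0], [59.0, 84.0, 500.0, -164.0, -8.0], [66.0, 84.0, 500.0, -166.0, -7.0]]
[[91.0, 75.0, 498.0, -170.0, -8.0], [97.0, 67.0, 498.0, -172.0, -8.0], [90.0, 74.0, 498.0, -170.0, -7.0]]
```

Call:
apply_moves:
  commands:
    - [[2,0,0,0,0,0],[4,0,3,0,0,0],[4,0,9,0,0,0],[4,0,15,0,0,0],[4,0,19,0,0,0]]

```text
t: 24.05
tcp_pos: [494.7, -166.9, 28.4]
tcp_rot: [180.0, -0.0, -174.8]
wrist_force: [-0.0, -0.0, -2.4]
grip_width: 0.439
grip_force: 60.9
```

```bash
python3 -c "
from h import *
st()"
```

```text
t 24.05 tcp [ 494.71 -166.93   28.45] rot [ 1.7998e+02 -3.0000e-02 -1.7477e+02] F [-0.   -0.03 -2.37] M [ 0.041  0.002 -0.044] w 37.5 g 60.9
```

No rim contact; continue down gently.

Call:
apply_moves:
  commands:
    - [[0,0,0.7,0,0,0],[0,0,1.4,0,0,0],[0,0,2.1,0,0,0],[0,0,2.8,0,0,0],[0,0,3.3,0,0,0]]

```text
t: 24.55
tcp_pos: [495.0, -167.0, 25.8]
tcp_rot: [180.0, 0.0, -174.8]
wrist_force: [-0.1, 0.8, -3.0]
grip_width: 0.445
grip_force: 60.9
```

Call:
apply_moves:
  commands:
    - [[0,0,0.4,0,0,0],[0,0,0.8,0,0,0],[0,0,1.2,0,0,0],[0,0,1.6,0,0,0],[0,0,1.6,0,0,0]]

```text
t: 25.05
tcp_pos: [494.9, -167.0, 24.1]
tcp_rot: [180.0, -0.0, -174.8]
wrist_force: [0.2, -0.8, -3.8]
grip_width: 0.44
grip_force: 60.9
```

Call:
apply_moves:
  commands:
    - [[0,0,0.4,0,0,0],[0,0,0.8,0,0,0],[0,0,1.2,0,0,0],[0,0,1.6,0,0,0],[0,0,1.6,0,0,0]]

```text
t: 25.55
tcp_pos: [495.0, -167.0, 23.8]
tcp_rot: [180.0, 0.0, -174.8]
wrist_force: [-3.5, 0.7, 10.1]
grip_width: 0.438
grip_force: 62.2
```

Call:
apply_moves:
  commands:
    - [[0,0,-1.2,0,0,0],[0,0,-1.2,0,0,0],[0,0,-1.2,0,0,0],[0,0,-1.2,0,0,0],[0,0,-1.2,0,0,0]]

```text
t: 26.05
tcp_pos: [495.1, -167.1, 23.8]
tcp_rot: [-180.0, 0.0, -174.8]
wrist_force: [-0.4, -0.2, 2.6]
grip_width: 0.439
grip_force: 61.3
```

Call:
apply_moves:
  commands:
    - [[0,0,0,0,0,0],[0,0,0,0,0,0],[0,0,0,0,0,0],[0,0,0,0,0,0],[0,0,-5,0,0,0]]
  jaw: 66

```text
t: 26.55
tcp_pos: [494.4, -166.9, 28.4]
tcp_rot: [180.0, -0.1, -174.8]
wrist_force: [-0.5, 0.2, -0.0]
grip_width: 0.774
grip_force: 0.0
```

Call:
apply_moves:
  commands:
    - [[0,0,-15,0,0,0],[0,0,-40,0,0,0],[0,0,-70,0,0,0],[0,0,-105,0,0,0],[0,0,-140,0,0,0]]

```text
t: 27.05
tcp_pos: [494.6, -167.0, 170.3]
tcp_rot: [180.0, -0.0, -174.8]
wrist_force: [0.5, 0.6, -0.1]
grip_width: 0.771
grip_force: 0.0
```

Call:
apply_moves:
  commands:
    - [[0,45,0,0,0,0],[0,90,0,0,0,0],[0,135,0,0,0,0],[0,180,0,0,0,0],[0,225,0,0,0,0]]

```text
t: 27.55
tcp_pos: [474.0, 58.7, 169.4]
tcp_rot: [180.0, 0.1, -174.8]
wrist_force: [0.9, 0.2, -0.2]
grip_width: 0.772
grip_force: 0.0
```

Run:
```python
from h import *
st(); b=snap('top','t12'); a=snap('scene','s12')
cv2.imwrite('pics/c10.png',np.hstack([cv2.resize(a[150:230,270:410],(400,229)),cv2.resize(b[190:290,280:410],(390,229))]))
# disc centre: Hough on the tray area of top view
g=cv2.cvtColor(b,cv2.COLOR_BGR2GRAY); G=cv2.resize(g[190:290,280:410],None,fx=4,fy=4,interpolation=cv2.INTER_CUBIC)
c=cv2.HoughCircles(G,cv2.HOUGH_GRADIENT,1,200,param1=80,param2=20,minRadius=95,maxRadius=125); print(c)
if c is not None: print(onz("top",c[0,0,:2]/4-.4+np.array([280,190]),18))
```

```text
t 27.55 tcp [474.02  58.66 169.39] rot [ 1.8000e+02  6.0000e-02 -1.7479e+02] F [ 0.93  0.23 -0.2 ] M [ 0.013 -0.007 -0.   ] w 66.0 g 0.0
[[[256.5 196.5 105.6]]]
[ 492.18559519 -164.31990261   18.        ]
```

View pics/c10.png

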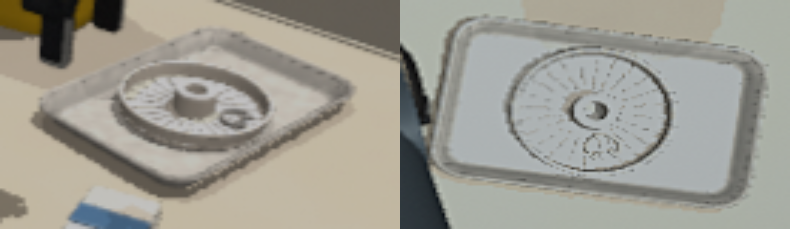

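Call:
apply_moves:
  commands:
    - [[0,0,0,0,0,0],[0,0,0,0,0,0],[0,0,0,0,0,0],[0,0,0,0,0,0],[0,0,0,0,0,0]]

```text
t: 28.15
tcp_pos: [474.5, 56.2, 168.8]
tcp_rot: [-180.0, -0.0, -174.9]
wrist_force: [0.1, 0.1, 0.2]
grip_width: 0.772
grip_force: 0.0
```

```bash
python3 -c "
from bench import ctrl
print(ctrl.close_job())"
```

```text
the job is handed in; nothing more can be done
None
```

The job is handed in with no verdict returned: the last pictures show the disc flat in the tray with the clip in its dish and, after release, the pick on its rest; pick force on axle and hub read about 3 N at most, but the wrist briefly read 68 N as I set the pick down.

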